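# Peel a sample tray off the stuck stack and hold it under the dosing nozzle

### The job

The white sample trays have jammed together in their stack. Peel the top one off by one corner: lift that corner first while the opposite corner stays nested, so that it breaks free and the rest of the stack stays standing on the bench where it is, then hold the tray level with its middle under the nozzle of the dosing pump, a few centimetres below the tip, without touching the pump. Finish still holding it there, do not set it down or let go, and leave the other things on the bench alone.

Things in the scene. Friction and masses are not known exactly. Their poses are not given: they have to be found in the camera images.
- tray_mid (a point): Middle of the top tray, the one to take: open, white plastic, 170 mm (x) by 120 mm (y) over the rim, 40 mm high, about 0.12 kg; 20 mm above its underside, z up out of the mouth. Rim: solid band 10 mm wide, 10 mm high, top 128 mm over the bench, corners cut at 45 deg; mouth 150 x 100 mm. Walls slope in 15 deg to a floor 130 x 80 mm, 37 mm deep; a 22 mm high ledge inside each short end.
- corner_a (a point): Middle of the top tray's cut-off rim corner at its +x +y side (71, 46, 15 mm from tray_mid), half-way in width and height of the band; axes as the tray's. The band here is 10 mm thick, 10 mm high, 23 mm long, square to the 45 deg line between the tray's x and y. Pinch from above along that line, one finger inside the tray, one outside.
- corner_b (a point): Middle of the top tray's cut-off rim corner at its -x +y side (-71, 46, 15 mm from tray_mid), half-way in width and height of the band; axes as the tray's. The band here is 10 mm thick, 10 mm high, 23 mm long, square to the 45 deg line between the tray's x and y. Pinch from above along that line, one finger inside the tray, one outside.
- corner_c (a point): Middle of the top tray's cut-off rim corner at its -x -y side (-71, -46, 15 mm from tray_mid), half-way in width and height of the band; axes as the tray's. The band here is 10 mm thick, 10 mm high, 23 mm long, square to the 45 deg line between the tray's x and y. Pinch from above along that line, one finger inside the tray, one outside.
- corner_d (a point): Middle of the top tray's cut-off rim corner at its +x -y side (71, -46, 15 mm from tray_mid), half-way in width and height of the band; axes as the tray's. The band here is 10 mm thick, 10 mm high, 23 mm long, square to the 45 deg line between the tray's x and y. Pinch from above along that line, one finger inside the tray, one outside.
- stack: The other four trays, jammed into one loose piece, 106 mm high, 0.46 kg; origin under its middle, axes as the tray's. Its top rim is 22 mm lower than the top tray's (12 mm free between the bands). Four snap beads, 46 mm from the middle in the long walls, hold the top tray, 1.6 N each from 2 to 4 mm of lift. Lifted level or by a whole side, all may come along; tilted up 0.2 rad about the far corner, they let go in turn.
- nozzle_tip (a point): Lower end of the dosing pump's slim steel nozzle, pointing down, 240 mm above the bench, fixed; tip 7 mm across, 18 mm thick from 32 mm up. Its axes are the pump's: the white housing stands on its +y side, near face 140 mm from the nozzle, 247 mm high. A thin rod at 322 mm height carries the nozzle from the housing, with a hose above it (to 372 mm).
- doser: The dosing pump with its nozzle, fixed, 372 mm high in all. Origin on the bench straight below the nozzle tip, axes as nozzle_tip. Housing 200 x 150 mm, from 140 to 290 mm on the +y side and from -60 to 140 mm in x; the pump head sticks out 40 mm more to -x. Below the nozzle lies a drip saucer 100 mm across, 8 mm high.
- bottle_mid (a point): Bystander: amber glass bottle, 60 mm across, 135 mm high, beside the stack. Origin (point) half-way up at its middle.
- beaker_mid (a point): Bystander: glass beaker, 68 mm across, 92 mm high, beside the stack. Origin (point) half-way up at its middle.
- spatula_mid (a point): Bystander: thin steel laboratory spatula, 215 mm long, lying beyond the stack. Origin (point) half-way up at its middle.
- jar_mid (a point): Bystander: white screw-top jar, 60 mm across, 70 mm high. Origin (point) half-way up at its middle.
- tape_mid (a point): Bystander: roll of paper tape, 92 mm across, 24 mm high. Origin (point) half-way up at its middle.
- bowl_mid (a point): Bystander: steel bowl, 104 mm across, 42 mm high. Origin (point) half-way up at its middle.
- cork_ring_mid (a point): Bystander: cork flask ring, 100 mm across, 26 mm high. Origin (point) half-way up at its middle.
Mind the look-alikes: they are no part of the job. What is shaped like the part that bears tray_mid but orange is not meant.

How it is judged:
On the way, in this order (a step that is already met when the one before it is completed fails the run):
1. one corner of the top tray is lifted more than 16 mm out of the nest while the opposite corner is still down in it (less than 8 mm up) and the other two lag behind (less than 16 mm up) (((z of corner_a in the frame of stack above 0.139 m and z of corner_c in the frame of stack below 0.131 m and z of each of corner_b, corner_d in the frame of stack below 0.139 m) or (z of corner_b in the frame of stack above 0.139 m and z of corner_d in the frame of stack below 0.131 m and z of each of corner_a, corner_c in the frame of stack below 0.139 m) or (z of corner_c in the frame of stack above 0.139 m and z of corner_a in the frame of stack below 0.131 m and z of each of corner_b, corner_d in the frame of stack below 0.139 m) or (z of corner_d in the frame of stack above 0.139 m and z of corner_b in the frame of stack below 0.131 m and z of each of corner_a, corner_c in the frame of stack below 0.139 m))), for 0.05 s.
2. the tray is off: its middle is more than 50 mm above where it was nested (z of tray_mid in the frame of stack above 0.158 m), for 0.1 s.
At the end, for the whole second after the job is handed in: The tray is held at rest by the fingers alone, level within 8 deg, the nozzle tip over its middle (35 mm along, 25 mm across) and 8 to 70 mm above its rim; the rest of the stack stands within 30 mm of its start, upright; bystanders within 30 mm and upright (x of nozzle_tip in the frame of tray_mid between -0.035 and 0.035 m and y of nozzle_tip in the frame of tray_mid between -0.025 and 0.025 m and z of nozzle_tip in the frame of tray_mid between 0.028 and 0.09 m and angle between tray_mid's own z axis and vertical below 0.14 rad and contact force between the fingers and tray above 1 N and height (world z) of tray_mid above 0.12 m and contact force between tray and stack below 0.05 N and contact force between tray and doser below 0.05 N and linear speed of tray below 0.03 m/s and height (world z) of stack below 0.005 m and angle between stack's own z axis and vertical below 0.05 rad and distance of stack from where it was at the start of the episode below 0.03 m and not (distance of any of bottle_mid, beaker_mid, spatula_mid, jar_mid, tape_mid, bowl_mid, cork_ring_mid from where it was at the start of the episode above 0.03 m or angle between any of bottle_mid, beaker_mid, jar_mid's own z axis and vertical above 0.5 rad)); the arm keeps its last pose, push and grip.
It fails at once if the rest of the stack is lifted, tipped (0.15 rad) or shoved (30 mm) (height (world z) of stack above 0.012 m or angle between stack's own z axis and vertical above 0.15 rad or distance of stack from where it was at the start of the episode above 0.03 m).
It fails at once if the dosing pump or its nozzle is struck or pushed (2 N) (contact force between doser and the arm above 2 N or contact force between doser and the fingers above 2 N or contact force between doser and tray above 2 N).
It fails at once if another thing on the bench is moved by more than 30 mm or tipped over (distance of any of bottle_mid, beaker_mid, spatula_mid, jar_mid, tape_mid, bowl_mid, cork_ring_mid from where it was at the start of the episode above 0.03 m or angle between any of bottle_mid, beaker_mid, jar_mid's own z axis and vertical above 0.5 rad).
It also fails if it takes over 45 s, if anything falls off the work surface, if the arm or the gripper's body presses on something with over 40 N, if the wrist force passes 120 N, or if a joint passes its speed limit or range.

### The arm

A 6-joint arm with a two-finger parallel gripper is mounted at the origin on the work surface. World frame = base frame: x ahead of the robot, y to its left, z up, the work surface at z = 0. Lengths are in m, angles in rad, forces in N, time in s.
With the tool pointing down it reaches from about 0.35 to 0.975 m from the base axis. Payload 4.9 kg.
Tool frame: the origin (TCP) lies on the centre line of the jaws, within the pads' length; the fingertips stand 14 mm ahead of it and the grasp point (between the pads) lies 5 mm behind it; z points along the fingers, y is the line along which they close (so a half turn about z gives the same grasp; the last joint's range is limited). The gripper opens to 85 mm and grips with 20 to 120 N. Pads are 22 mm wide; open, the fingers measure 114 mm over their backs; the gripper's body (76 mm by 85 mm) begins 54 mm behind the grasp point. The pads swing forward as they close: fully open they stand 13 mm farther back than shut.
Start: joints at [-1.305, 0.053, 1.613, -0, 1.476, -0.119], TCP at [0.235, -0.579, 0.245] pointing down, gripper open.
Joint ranges: [-3.01, 3.01], [-1.01, 2.22], [0.06, 2.58], [-1.02, 4.17], [0.09, 2.62], [-3.14, 3.14]. Speed limits (rad/s): [2.57, 2.57, 3.14, 3.14, 3.14, 3.14].

### API

Orientations are given as a unit quaternion [w, x, y, z].
In Python, from plant import * gives the robot as it stands.
- The arm moves only by the tool send_rows, never from a script. Its argument "steps" is a list of rows, each an object with "translation": the shift along the tool's x, y, z in cm, a list of three; "delta_rot": the turn, a rotation vector about the tool's x, y, z in rad, a list of three; "jaw": the finger opening in cm, from 0 to 8.54. In form: [{"translation": [dx, dy, dz], "delta_rot": [rx, ry, rz], "jaw": jaw}, ...]. A call has exactly 8 rows; each row is the pose to reach, as a shift and turn from the pose commanded when the call began, along the tool's axes at that moment; what a row does not reach only later rows make up. A row lasts 1/10 s, in which the tool goes at most 50 mm and 8.59 degrees, less where a joint would pass 70% of its speed; a pose out of reach is approached as far as the arm can. A call with a gripper value outside its range is refused whole. The fingers move at their own pace and stop on an object; the grip force is fixed at half the most. Time passes only in rows, so rows that repeat a pose let the fingers close, or fill a call up. It gives the time, the measured TCP pose, the force, the opening and the grip force at its end, in the units of the state.
- state(): the state, without advancing time (a new reading comes with each control period).
- grab_frame(name): name is "scene" or "top"; returns a dict with "pixels" (400x640x3 uint8, blue, green, red), "range_z" (400x640 float32, m along the optical axis (not along the pixel's ray), 0 where there is no reading), "fx", "fy", "cx", "cy" (pixels), "rvec" (rotation vector, rad) and "tvec" (3), from world to camera coordinates, as OpenCV has them. Camera axes: x right, y down, z forward; pixel columns grow to the right and rows downward; lengths in m; the calibration is good to about 2 mm. A picture is of the moment at which its call begins.
- job_done(): hands the job in; it is judged then, once.
The state is a dict: "time": time; "joint_pos": joint angles; "joint_vel": joint speeds; "joint_efforts": joint torques, N m; "tool_pos": TCP position; "tool_rot": TCP orientation; "contact_force": force on the tool from outside, world axes, zero at the start; "ft_torque": the same for the moment, N m; "gripper_width": opening from 0.0 (shut) to 1.0 (fully open); "grasp_force": force on a finger pad.
Only numpy, scipy, OpenCV 4.12 (cv2) and the standard library are available. Lean on these libraries where they do the work, as an engineer would, in place of code of your own. Each camera call takes 0.05 s, during which the arm holds its last target. There are 200 camera calls.

## Working session

There is one attempt and no reset: what is moved stays moved. The work goes in short steps, Python scripts to look and compute and a tool call to move; the robot and the scene stay as the last step left them, time stands still between calls to the robot, and variables do not carry over. Pictures are saved under pics/ and viewed, at most 10 in all, crops included, and the job is handed in when it is done.

Besides the shell and the picture viewer there is one more tool, called after "Emit:" as a command line: name --argument value ..., lists and objects as JSON in quotes. send_rows: Moves the arm, as the interface text tells. Its arguments: {"type":"object","properties":{"steps":{"type":"array","items":{"type":"object","properties":{"translation":{"type":"array","items":{"type":"number"}},"delta_rot":{"type":"array","items":{"type":"number"}},"jaw":{"type":"number"}}}}},"required":["steps"]}

```bash
mkdir -p pics && cat > h.py <<'E'
from plant import *
import numpy as np, cv2
from scipy.spatial.transform import Rotation as R
def pts(f):
    z=f["range_z"]; v,u=np.mgrid[:400,:640]
    c=np.stack([(u-f["cx"])/f["fx"]*z,(v-f["cy"])/f["fy"]*z,z],-1)
    M=cv2.Rodrigues(np.array(f["rvec"],float))[0]
    w=(c-np.array(f["tvec"]).ravel())@M
    w[z==0]=np.nan
    return w
E
python3 - <<'E'
from h import *
for n in("scene","top"):
    f=grab_frame(n);cv2.imwrite(f"pics/{n}0.png",f["pixels"]);np.save(n+"0.npy",pts(f));np.save(n+"p.npy",f["pixels"])
    M=cv2.Rodrigues(np.array(f["rvec"],float))[0];print(n,-M.T@np.array(f["tvec"]).ravel(),M[2],f["fx"])
print(state())
E
```

```text
scene [ 1.00874732 -0.92094891  0.88400236] [-0.37050824  0.71164019 -0.5969019 ] 433.928229658979
top [ 0.45604639 -0.03187176  1.33930038] [ 0.06444266 -0.01311468 -0.99783523] 421.9777048976631
{'time': 0.1, 'joint_pos': array([-1.30502033e+00,  5.33087553e-02,  1.61415757e+00, -1.31421374e-05,
        1.47601695e+00, -1.18976254e-01]), 'joint_vel': array([ 0.00030105,  0.00086414, -0.00470027,  0.00093747,  0.00149986,
       -0.00047136]), 'joint_efforts': array([ 1.52728494e-04, -3.94905818e+01, -3.71363032e+01, -1.74564484e-04,
        3.87080392e-03, -5.09982627e-06]), 'tool_pos': array([ 0.23444827, -0.57877531,  0.24417431]), 'tool_rot': array([-9.42287126e-04,  9.81552152e-01,  1.91192255e-01, -7.58468741e-05]), 'contact_force': array([-0.4124672 ,  0.18992167, -0.35740644]), 'ft_torque': array([-0.00872392,  0.00913533,  0.02451344]), 'grasp_force': 0.0, 'gripper_width': 0.9966813959218136}
```

View pics/scene0.png

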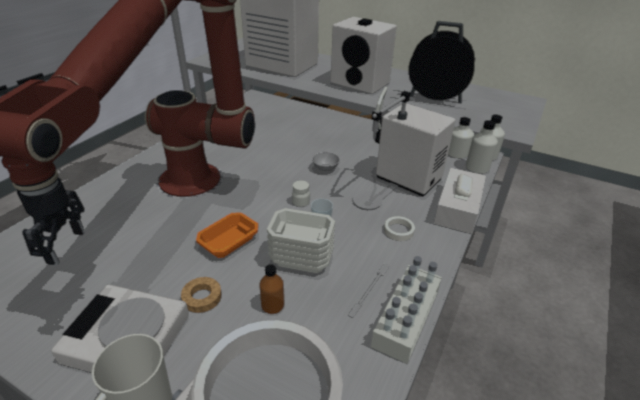

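View pics/top0.png

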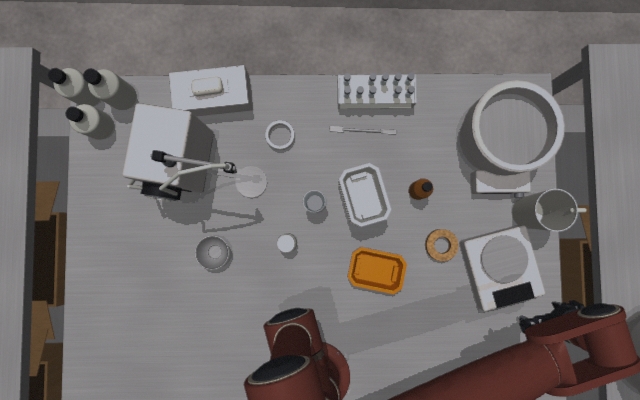

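The scene view shows the white stack at about (302,240), the bottle at (272,290), the beaker at (321,208) and the pump at (412,145). The top view shows the white tray at (364,195), the saucer at (252,182), and the nozzle carrier ending at about (230,168).

```bash
python3 - <<'E'
from h import *
t=np.load("top0.npy");p=np.load("topp.npy")
def reg(u0,u1,v0,v1,z0,z1):
    w=t[v0:v1,u0:u1].reshape(-1,3); return w[(w[:,2]>z0)&(w[:,2]<z1)]
w=reg(330,400,155,235,.121,.136); print(len(w),np.median(w[:,2]))
r=cv2.minAreaRect(w[:,:2].astype(np.float32)*1000);print("rim",r,cv2.boxPoints(r))
for n,b in dict(saucer=(232,272,162,202,.003,.014),bottle=(400,440,170,210,.05,.2),beaker=(295,335,185,220,.05,.2),nozz=(180,245,150,185,.2,.5),jar=(272,302,230,260,.05,.1),housing=(120,200,95,200,.23,.26)).items():
    q=reg(*b)
    if len(q): print(n,len(q),cv2.minEnclosingCircle(q[:,:2].astype(np.float32)),q.min(0),q.max(0),cv2.minAreaRect(q[:,:2].astype(np.float32)))
# ledge look
s=np.load("scene0.npy").reshape(-1,3)
q=s[(s[:,2]>.239)&(s[:,2]<.31)&(s[:,0]>.3)&(s[:,0]<.8)&(s[:,1]>-.05)&(s[:,1]<.6)]
print(len(q)); 
S=np.load("scene0.npy");P=np.load("scenep.npy")
cv2.imwrite("pics/c1.png",cv2.resize(np.hstack([P[80:220,330:470],p[110:250,200:340]]),None,fx=2.8,fy=2.8,interpolation=cv2.INTER_CUBIC))
w=t[155:235,330:400]
print(np.nanmedian(t[193:198,362:366,2]))
E
```

```text
730 0.12808687429808585
rim ((552.2201538085938, -151.00503540039062), (169.83372497558594, 120.39666748046875), 15.721394538879395) [[ 454.16864 -116.06775]
 [ 486.79132 -231.96045]
 [ 650.27167 -185.94232]
 [ 617.649    -70.04962]]
saucer 877 ((0.6073001027107239, 0.1912698596715927), 0.08406119793653488) [0.54352744 0.13268751 0.00301549] [0.66854338 0.25645047 0.01382872] ((0.6061233282089233, 0.1945449411869049), (0.12382399290800095, 0.12456163763999939), 89.45581817626953)
bottle 351 ((0.5726757645606995, -0.3296743631362915), 0.029743339866399765) [ 0.54346358 -0.35737562  0.05020004] [ 0.60222585 -0.3001206   0.14430643] ((0.5721921324729919, -0.328995019197464), (0.05777611956000328, 0.057565007358789444), 47.96442794799805)
beaker 150 ((0.5367750525474548, -0.0037393667735159397), 0.03377329185605049) [ 0.50360817 -0.03718258  0.05069145] [0.56920594 0.0279936  0.0987426 ] ((0.5362368822097778, -0.003049612045288086), (0.0651833787560463, 0.06488867849111557), 43.55356216430664)
nozz 659 ((0.6160127520561218, 0.2667252719402313), 0.08818434178829193) [0.57629884 0.17964917 0.20039328] [0.6715517  0.34534878 0.37578699] ((0.6315567493438721, 0.2671072483062744), (0.09280917793512344, 0.16759221255779266), 6.25477409362793)
jar 249 ((0.41297289729118347, 0.08282645791769028), 0.02645029127597809) [0.38880037 0.05669147 0.05333865] [0.43919576 0.10785194 0.07993826] ((0.413066565990448, 0.08278605341911316), (0.05066429451107979, 0.0505833737552166), 25.43024253845215)
housing 4053 ((0.6721674799919128, 0.4025895297527313), 0.12858718633651733) [0.54959205 0.31377837 0.23001144] [0.79099753 0.48919407 0.25940801] ((0.6700292825698853, 0.403082013130188), (0.15117327868938446, 0.2239164113998413), 80.12199401855469)
1441
0.08978565882718353
```

View pics/c1.png

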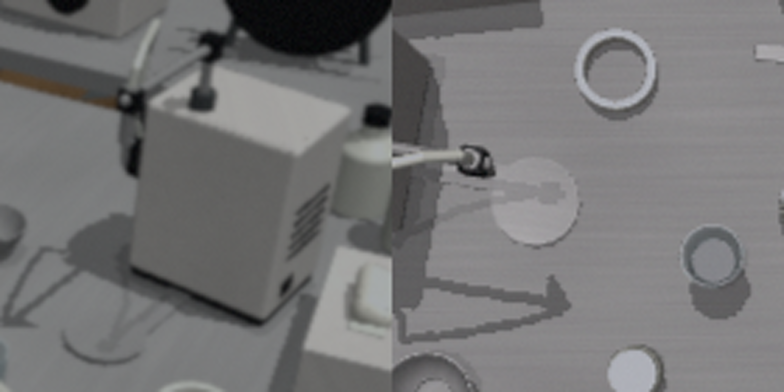

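```bash
python3 - <<'E'
from h import *
np.set_printoptions(precision=4,suppress=True)
t=np.load("top0.npy");S=np.load("scene0.npy")
print("saucer c",t[180:185,249:254].reshape(-1,3).mean(0))
w=t[155:180,215:245].reshape(-1,3);w=w[w[:,2]>.27]; print(len(w)); 
for a,b in((.27,.33),(.33,.38)):
    q=w[(w[:,2]>a)&(w[:,2]<b)]
    if len(q):print(a,len(q),q.mean(0),q.min(0),q.max(0))
w=S[85:130,385:420].reshape(-1,3);w=w[(w[:,1]<.26)&(w[:,2]>.2)]
for z in np.arange(.23,.39,.01):
    q=w[(w[:,2]>=z)&(w[:,2]<z+.01)]
    if len(q):print(round(z,3),len(q),q.mean(0),np.ptp(q[:,:2],axis=0))
# housing top clean edges
w=t.reshape(-1,3);q=w[(abs(w[:,2]-.247)<.006)&(w[:,1]>.25)&(w[:,1]<.55)&(w[:,0]>.5)&(w[:,0]<.85)]
m=np.zeros((400,640),np.uint8); 
i=np.round((q[:,:2]-[.5,.2])*1000/2.5).astype(int); m[i[:,0],i[:,1]]=255
m=cv2.morphologyEx(m,cv2.MORPH_CLOSE,np.ones((5,5)));m=cv2.morphologyEx(m,cv2.MORPH_OPEN,np.ones((19,19)))
c=max(cv2.findContours(m,0,2)[0],key=cv2.contourArea);r=cv2.minAreaRect(c);print(r, np.array(r[0])[::-1]*.0025+[.5,.2],cv2.boxPoints(r)[:,::-1]*.0025+[.5,.2])
# other tall/obstacles between: tape, bowl
E
```

```text
saucer c [0.6043 0.1965 0.0044]
172
0.27 57 [0.6029 0.1926 0.3181] [0.5931 0.1796 0.2731] [0.6172 0.2284 0.3299]
0.33 115 [0.6051 0.2009 0.3463] [0.5948 0.1813 0.3301] [0.617  0.218  0.3701]
0.31 2 [0.6173 0.2504 0.3178] [0.0028 0.0177]
0.32 17 [0.6177 0.2483 0.3263] [0.0077 0.0256]
0.33 1 [0.6172 0.2426 0.3307] [0. 0.]
((80.19729614257812, 72.58378601074219), (60.565467834472656, 80.5286865234375), 8.972626686096191) [0.6815 0.4005] [[0.7691 0.31  ]
 [0.5702 0.3414]
 [0.5938 0.491 ]
 [0.7927 0.4596]]
```

```bash
cat >> h.py <<'E'
def tgt(p,ydir,tilt=None):
    y=np.array([np.cos(ydir),np.sin(ydir),0]);z=np.array([0,0,-1.]);x=np.cross(y,z)
    r=R.from_matrix(np.stack([x,y,z],1))
    if tilt is not None: r=R.from_rotvec(tilt)*r
    return np.array(p),r
def cur():
    s=state();q=s["tool_rot"];return s["tool_pos"],R.from_quat([q[1],q[2],q[3],q[0]])
def go(T,c=None):
    c=c or cur()
    print("trans cm",np.round(c[1].inv().apply(T[0]-c[0])*100,2),"rot",np.round((c[1].inv()*T[1]).as_rotvec(),3))
E
python3 - <<'E'
from h import *
np.set_printoptions(precision=1,suppress=True,linewidth=200)
t=np.load("top0.npy")[150:240,325:405].reshape(-1,3)
a=np.radians(15.72);A=np.array([[np.cos(a),np.sin(a)],[-np.sin(a),np.cos(a)]])
l=(t[:,:2]-[.5522,-.151])@A.T*1000
from scipy.interpolate import griddata
k=~np.isnan(t[:,2])
X,Y=np.meshgrid(np.arange(-85,90,10),np.arange(55,-60,-10))
print(griddata(l[k],t[k,2]*1000,(X,Y),method='nearest').round())
c=np.array([.4963,-.2146]);yd=np.radians(-119.28)
go(tgt([*c,.24],yd)); go(tgt([*c,.16],yd))
E
```

```text
[[  3.  -2. 128. 125. 130. 126. 131. 128. 124. 128. 129. 130. 131. 130. 124. 129.   0.   1.]
 [  1. 128. 129. 103. 102. 114. 102. 103. 106. 103. 108. 107. 108. 106. 108. 128. 129.   3.]
 [127. 126.  98.  93.  98.  93.  89.  91.  93.  91.  90.  94.  90.  96.  93. 104. 130. 127.]
 [125. 125.  92.  90.  92.  91.  95.  92.  93.  88.  93.  93.  94.  90.  88.  98. 125. 127.]
 [125. 130. 112. 109.  93.  88.  95.  92.  91.  91.  88.  90.  89.  93. 110. 114. 127. 129.]
 [129. 128. 113. 108.  93.  94.  92.  90.  87.  90.  91.  87.  92.  90. 109. 111. 130. 127.]
 [131. 130.  92. 111.  94.  95.  87.  90.  95.  88.  92.  93.  96.  94. 110. 109. 126. 128.]
 [131. 131. 113. 109.  94.  93.  94.  93.  89.  91.  93.  92.  89.  87. 110. 109. 130. 132.]
 [128. 126.  94.  92.  88.  93.  87.  91.  90.  89.  95.  90.  92.  91. 105. 100. 134. 127.]
 [126. 127. 102.  95.  93.  92.  92.  86.  89.  91.  92.  87.  95.  89.  96. 105. 127. 131.]
 [  1. 129. 132. 110. 107. 114. 114. 110. 108. 108. 110. 111. 112. 113. 106. 133. 125. 128.]
 [  2. 128. 131. 125. 125. 129. 124. 132. 128. 130. 131. 126. 128. 127. 127. 128. 131.   3.]]
trans cm [ 37.9 -23.9   0.5] rot [-0.   0.   0.9]
trans cm [ 37.9 -23.9   8.5] rot [-0.   0.   0.9]
```

Emit:
send_rows --steps '[{"translation": [4.7,-3.0,0],"delta_rot": [0,0,0.11],"jaw": 2.8},{"translation": [9.5,-6.0,0],"delta_rot": [0,0,0.22],"jaw": 2.8},{"translation": [14.2,-9.0,0],"delta_rot": [0,0,0.33],"jaw": 2.8},{"translation": [19,-12,0],"delta_rot": [0,0,0.45],"jaw": 2.8},{"translation": [23.7,-15,0],"delta_rot": [0,0,0.56],"jaw": 2.8},{"translation": [28.5,-18,0],"delta_rot": [0,0,0.67],"jaw": 2.8},{"translation": [33,-21,0],"delta_rot": [0,0,0.78],"jaw": 2.8},{"translation": [37.9,-23.9,0.5],"delta_rot": [0,0,0.9],"jaw": 2.8}]'

```text
time: 0.9
tool_pos: [0.4684, -0.2524, 0.2428]
tool_rot: [0.0, 0.966, -0.257, 0.0]
contact_force: [0.5, 0.0, 0.9]
gripper_width: 0.327
grasp_force: 0.0
```

Emit:
send_rows --steps '[{"translation": [0,0,0],"delta_rot": [0,0,0],"jaw": 2.8},{"translation": [0,0,0],"delta_rot": [0,0,0],"jaw": 2.8},{"translation": [0,0,0],"delta_rot": [0,0,0],"jaw": 2.8},{"translation": [0,0,0],"delta_rot": [0,0,0],"jaw": 2.8},{"translation": [0,0,0],"delta_rot": [0,0,0],"jaw": 2.8},{"translation": [0,0,0],"delta_rot": [0,0,0],"jaw": 2.8},{"translation": [0,0,0],"delta_rot": [0,0,0],"jaw": 2.8},{"translation": [0,0,0],"delta_rot": [0,0,0],"jaw": 2.8}]'

```text
time: 1.7
tool_pos: [0.4675, -0.2546, 0.2428]
tool_rot: [-0.0, 0.967, -0.255, 0.0]
contact_force: [-0.3, 0.4, 0.0]
gripper_width: 0.327
grasp_force: 0.0
```

```bash
python3 - <<'E'
from h import *
c=np.array([.4963,-.2146]);yd=np.radians(-119.28)
go(tgt([*c,.15],yd)); go(tgt([*c,.126],yd));s=state();print(s["time"],s["joint_pos"],s["tool_pos"],s["gripper_width"])
E
```

```text
trans cm [ 0.53 -4.9   9.28] rot [-0.    -0.    -0.005]
trans cm [ 0.53 -4.9  11.68] rot [-0.    -0.    -0.005]
1.7 [-6.38488543e-01 -1.68971046e-01  1.82966510e+00  2.20195703e-05
  1.48089344e+00  1.44804350e+00] [ 0.46751747 -0.2545791   0.24275899] 0.3274533795601477
```

Emit:
send_rows --steps '[{"translation": [0.2,-1.8,2],"delta_rot": [0,0,0],"jaw": 2.8},{"translation": [0.4,-3.6,4],"delta_rot": [0,0,0],"jaw": 2.8},{"translation": [0.5,-4.9,6],"delta_rot": [0,0,0],"jaw": 2.8},{"translation": [0.5,-4.9,8],"delta_rot": [0,0,0],"jaw": 2.8},{"translation": [0.5,-4.9,9.3],"delta_rot": [0,0,0],"jaw": 2.8},{"translation": [0.5,-4.9,9.3],"delta_rot": [0,0,0],"jaw": 2.8},{"translation": [0.5,-4.9,9.3],"delta_rot": [0,0,0],"jaw": 2.8},{"translation": [0.5,-4.9,9.3],"delta_rot": [0,0,0],"jaw": 2.8}]'

```text
time: 2.5
tool_pos: [0.4968, -0.2148, 0.1512]
tool_rot: [0.0, 0.967, -0.255, 0.001]
contact_force: [0.1, -0.2, -0.3]
gripper_width: 0.332
grasp_force: 0.0
```

```bash
python3 - <<'E'
from h import *
c=np.array([.4963,-.2146]);yd=np.radians(-119.28)
go(tgt([*c,.126],yd))
f=grab_frame("scene");cv2.imwrite("pics/g1.png",cv2.resize(f["pixels"][170:310,220:380],None,fx=4,fy=4,interpolation=cv2.INTER_CUBIC))
E
```

```text
trans cm [-0.06  0.01  2.52] rot [ 0.    -0.002 -0.005]
```

View pics/g1.png

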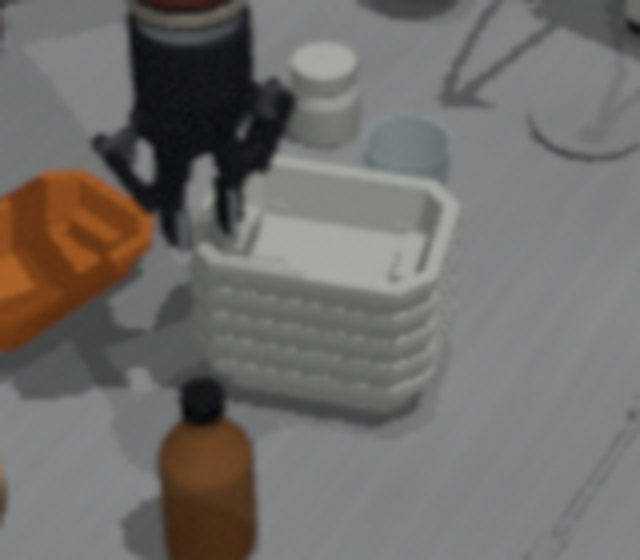

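The fingers straddle corner c at about (200,240), one inside the tray and one outside. I'll descend and close.

Emit:
send_rows --steps '[{"translation": [0,0,0.8],"delta_rot": [0,0,0],"jaw": 2.8},{"translation": [0,0,1.6],"delta_rot": [0,0,0],"jaw": 2.8},{"translation": [0,0,2.4],"delta_rot": [0,0,0],"jaw": 2.8},{"translation": [0,0,2.4],"delta_rot": [0,0,0],"jaw": 2.8},{"translation": [0,0,2.4],"delta_rot": [0,0,0],"jaw": 1.5},{"translation": [0,0,2.4],"delta_rot": [0,0,0],"jaw": 1.2},{"translation": [0,0,2.4],"delta_rot": [0,0,0],"jaw": 1.0},{"translation": [0,0,2.4],"delta_rot": [0,0,0],"jaw": 0.8}]'

```text
time: 3.35
tool_pos: [0.4965, -0.214, 0.1264]
tool_rot: [-0.0, 0.967, -0.255, 0.0]
contact_force: [-2.7, 2.0, 2.7]
gripper_width: 0.135
grasp_force: 56.7
```

Emit:
send_rows --steps '[{"translation": [0,0,0],"delta_rot": [0,0,0],"jaw": 0.6},{"translation": [0,0,0],"delta_rot": [0,0,0],"jaw": 0.4},{"translation": [0,0,0],"delta_rot": [0,0,0],"jaw": 0.2},{"translation": [0,0,0],"delta_rot": [0,0,0],"jaw": 0},{"translation": [0,0,0],"delta_rot": [0,0,0],"jaw": 0},{"translation": [0,0,0],"delta_rot": [0,0,0],"jaw": 0},{"translation": [0,0,0],"delta_rot": [0,0,0],"jaw": 0},{"translation": [0,0,0],"delta_rot": [0,0,0],"jaw": 0}]'

```text
time: 4.15
tool_pos: [0.4964, -0.2141, 0.126]
tool_rot: [-0.0, 0.967, -0.255, 0.0]
contact_force: [0.1, 2.7, 4.2]
gripper_width: 0.135
grasp_force: 58.5
```

```bash
python3 - <<'E'
from h import *
p,r=cur();print(p,state()["contact_force"],state()["ft_torque"])
# rotate rigidly about far corner a (rim-band low edge), axis horizontal perpendicular to diagonal c->a, c going up
a=np.array([.6081,-.0874,.123]);d=a-np.array([.4963,-.2146,.123]);d/=np.linalg.norm(d)
ax=np.cross(d,[0,0,1]);print("tool axis",r.inv().apply(ax))
for th in (.025,.05,.075,.1,.125,.15,.175,.2,.225,.25):
    for s in (1,):
        q=R.from_rotvec(s*th*ax)
        T=(a+q.apply(p-a),q*r);print(th,(T[0]-p)[2].round(4),end=" ");go(T,(p,r))
E
```

```text
[ 0.496401   -0.21411151  0.12596267] [0.06683671 2.65911415 4.21705622] [ 0.89176098 -0.24652838  0.26492183]
tool axis [9.78875415e-01 2.04456944e-01 5.28474040e-04]
0.025 -0.0042 trans cm [-0.    0.    0.42] rot [0.024 0.005 0.   ]
0.05 -0.0084 trans cm [ 0.   -0.01  0.84] rot [0.049 0.01  0.   ]
0.075 -0.0127 trans cm [ 0.   -0.02  1.27] rot [0.073 0.015 0.   ]
0.1 -0.0169 trans cm [ 0.01 -0.05  1.69] rot [0.098 0.02  0.   ]
0.125 -0.0211 trans cm [ 0.02 -0.09  2.11] rot [0.122 0.026 0.   ]
0.15 -0.0253 trans cm [ 0.03 -0.14  2.53] rot [0.147 0.031 0.   ]
0.175 -0.0295 trans cm [ 0.04 -0.2   2.95] rot [0.171 0.036 0.   ]
0.2 -0.0336 trans cm [ 0.05 -0.27  3.36] rot [0.196 0.041 0.   ]
0.225 -0.0378 trans cm [ 0.07 -0.35  3.78] rot [0.22  0.046 0.   ]
0.25 -0.0419 trans cm [ 0.09 -0.44  4.19] rot [0.245 0.051 0.   ]
```

Emit:
send_rows --steps '[{"translation": [0,0,-0.21],"delta_rot": [-0.012,-0.0025,0],"jaw": 0},{"translation": [0,0,-0.42],"delta_rot": [-0.024,-0.005,0],"jaw": 0},{"translation": [0,0,-0.63],"delta_rot": [-0.037,-0.008,0],"jaw": 0},{"translation": [0,-0.01,-0.84],"delta_rot": [-0.049,-0.01,0],"jaw": 0},{"translation": [0,-0.02,-1.05],"delta_rot": [-0.061,-0.013,0],"jaw": 0},{"translation": [0,-0.02,-1.27],"delta_rot": [-0.073,-0.015,0],"jaw": 0},{"translation": [0,-0.04,-1.48],"delta_rot": [-0.086,-0.018,0],"jaw": 0},{"translation": [0.01,-0.05,-1.69],"delta_rot": [-0.098,-0.02,0],"jaw": 0}]'

```text
time: 4.95
tool_pos: [0.4964, -0.2137, 0.1428]
tool_rot: [0.045, 0.966, -0.254, -0.022]
contact_force: [0.9, 2.7, 2.1]
gripper_width: 0.136
grasp_force: 55.9
```

```bash
python3 - <<'E'
from h import *
s=state();print(s["tool_pos"],s["contact_force"],s["ft_torque"],s["grasp_force"])
c0=np.array([.4964,-.2141,.126]);r0=R.from_quat([.967,-.255,0,0]);p,r=cur()
a=np.array([.6081,-.0874,.123]);d=a-np.array([.4963,-.2146,.123]);d/=np.linalg.norm(d);ax=np.cross(d,[0,0,1])
print((r*r0.inv()).as_rotvec()/1,ax)
for th in(.15,.2,.24):
    q=R.from_rotvec(-th*ax);go((a+q.apply(c0-a),q*r0),(p,r))
for n in("scene","top"):
    f=grab_frame(n);np.save(n+"1.npy",pts(f));np.save(n+"p1.npy",f["pixels"])
P=f["pixels"]
g=np.load("scenep1.npy")
cv2.imwrite("pics/g2.png",np.hstack([cv2.resize(x,(400,350),interpolation=cv2.INTER_CUBIC) for x in(g[170:310,220:380],P[130:270,290:450])]))
E
```

```text
[ 0.49644298 -0.21374737  0.14283682] [0.87476319 2.70188388 2.05462846] [ 0.75135319 -0.40946106  0.23157718] 55.93723173660692
[-0.07638765  0.06657326  0.00057927] [ 0.75111166 -0.66017519  0.        ]
trans cm [ 0.04 -0.11 -0.85] rot [-0.048 -0.01   0.001]
trans cm [ 0.06 -0.19 -1.69] rot [-0.097 -0.021  0.001]
trans cm [ 0.08 -0.28 -2.36] rot [-0.136 -0.029  0.001]
```

View pics/g2.png

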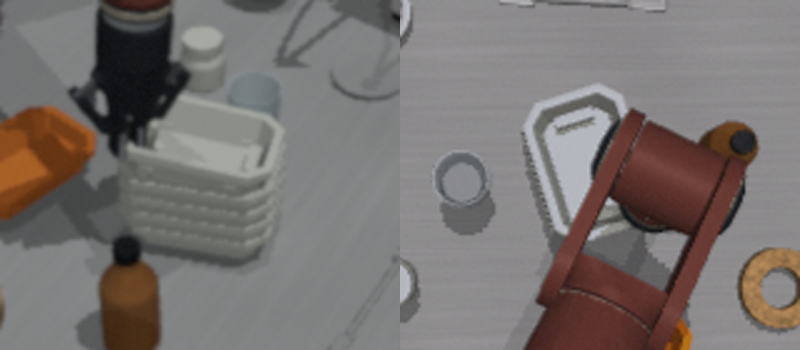

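The left half (scene view) shows the held corner raised, with a gap at about (130,165), and the far corner still nested at about (275,125). The rest of the stack is standing.

Emit:
send_rows --steps '[{"translation": [0.01,-0.03,-0.25],"delta_rot": [-0.014,-0.003,0],"jaw": 0},{"translation": [0.02,-0.06,-0.5],"delta_rot": [-0.028,-0.006,0],"jaw": 0},{"translation": [0.04,-0.11,-0.85],"delta_rot": [-0.048,-0.01,0],"jaw": 0},{"translation": [0.05,-0.15,-1.2],"delta_rot": [-0.068,-0.014,0],"jaw": 0},{"translation": [0.06,-0.19,-1.69],"delta_rot": [-0.097,-0.021,0],"jaw": 0},{"translation": [0.07,-0.24,-2.0],"delta_rot": [-0.115,-0.025,0],"jaw": 0},{"translation": [0.08,-0.28,-2.36],"delta_rot": [-0.136,-0.029,0],"jaw": 0},{"translation": [0.08,-0.28,-2.36],"delta_rot": [-0.136,-0.029,0],"jaw": 0}]'

```text
time: 5.85
tool_pos: [0.5007, -0.21, 0.1669]
tool_rot: [0.107, 0.96, -0.253, -0.053]
contact_force: [-1.9, 1.8, 3.5]
gripper_width: 0.129
grasp_force: 58.6
```

```bash
python3 - <<'E'
from h import *
s=state();print(s["tool_pos"],s["contact_force"],s["ft_torque"],s["grasp_force"])
t0=np.load("top0.npy")
w=pts(grab_frame("top"))
a=np.radians(15.72);A=np.array([[np.cos(a),np.sin(a)],[-np.sin(a),np.cos(a)]])
P=w[130:250,310:420].reshape(-1,3);P=P[~np.isnan(P[:,2])];l=np.c_[(P[:,:2]-[.5522,-.151])@A.T,P[:,2]]*1000
for n,c in dict(a=(71,46),b=(-71,46),d=(71,-46),pb=(0,55),pd=(80,0)).items():
    k=l[np.hypot(l[:,0]-c[0],l[:,1]-c[1])<6];print(n,len(k),np.median(k[:,2]) if len(k) else 0)
p,r=cur();go((p+[0,0,.12],r))
E
```

```text
[ 0.50067188 -0.20996655  0.16691443] [-1.85274998  1.795273    3.49806741] [ 0.52093681 -0.10150457  0.15466169] 58.647043991368264
a 12 122.04867428411418
b 11 154.01522574724947
d 4 140.5193933632781
pb 44 461.7074769696516
pd 12 127.86812997046479
trans cm [ -0.57   2.79 -11.66] rot [0. 0. 0.]
```

Emit:
send_rows --steps '[{"translation": [-0.02,0.11,-0.49],"delta_rot": [0,0,0],"jaw": 0},{"translation": [-0.05,0.23,-0.97],"delta_rot": [0,0,0],"jaw": 0},{"translation": [-0.09,0.46,-1.94],"delta_rot": [0,0,0],"jaw": 0},{"translation": [-0.14,0.7,-2.91],"delta_rot": [0,0,0],"jaw": 0},{"translation": [-0.21,1.04,-4.37],"delta_rot": [0,0,0],"jaw": 0},{"translation": [-0.31,1.5,-6.3],"delta_rot": [0,0,0],"jaw": 0},{"translation": [-0.43,2.1,-8.75],"delta_rot": [0,0,0],"jaw": 0},{"translation": [-0.57,2.79,-11.66],"delta_rot": [0,0,0],"jaw": 0}]'

```text
time: 6.7
tool_pos: [0.4995, -0.21, 0.2867]
tool_rot: [0.107, 0.96, -0.253, -0.054]
contact_force: [1.0, 0.1, -1.3]
gripper_width: 0.112
grasp_force: 57.6
```

```bash
python3 - <<'E'
from h import *
s=state();print(s["tool_pos"],s["contact_force"],s["grasp_force"],s["joint_pos"])
for n in("scene","top"):
    f=grab_frame(n);np.save(n+"2.npy",pts(f));np.save(n+"p2.npy",f["pixels"])
P=f["pixels"]
g=np.load("scenep2.npy")
cv2.imwrite("pics/g3.png",np.hstack([cv2.resize(x,(400,350),interpolation=cv2.INTER_CUBIC) for x in(g[130:310,220:420],P[100:270,250:450])]))
p,r=cur();yd=np.radians(-119.28);go(tgt(p,yd))
E
```

```text
[ 0.49949219 -0.21004008  0.28671028] [ 0.99025431  0.0699538  -1.25110275] 57.61452951002866 [-0.42386152 -0.10699215  1.71341341 -0.22896525  1.6073233   1.66222846]
trans cm [0. 0. 0.] rot [ 0.234  0.04  -0.006]
```

View pics/g3.png

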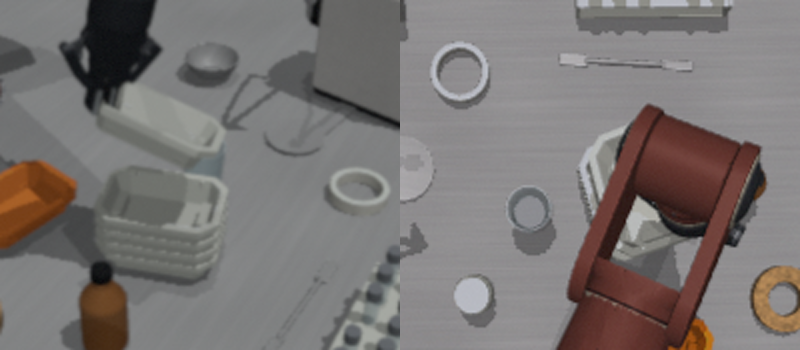

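The left half shows the top tray hanging free from corner c at about (160,125). The four-tray stack still stands at (160,225).

Emit:
send_rows --steps '[{"translation": [0,0,0],"delta_rot": [0.05,0.01,0],"jaw": 0},{"translation": [0,0,0],"delta_rot": [0.1,0.02,0],"jaw": 0},{"translation": [0,0,0],"delta_rot": [0.15,0.03,0],"jaw": 0},{"translation": [0,0,0],"delta_rot": [0.2,0.035,0],"jaw": 0},{"translation": [0,0,0],"delta_rot": [0.234,0.04,-0.006],"jaw": 0},{"translation": [0,0,0],"delta_rot": [0.234,0.04,-0.006],"jaw": 0},{"translation": [0,0,0],"delta_rot": [0.234,0.04,-0.006],"jaw": 0},{"translation": [0,0,0],"delta_rot": [0.234,0.04,-0.006],"jaw": 0}]'

```text
time: 7.6
tool_pos: [0.5001, -0.2098, 0.2855]
tool_rot: [-0.001, 0.968, -0.252, -0.005]
contact_force: [0.5, 0.1, -0.8]
gripper_width: 0.114
grasp_force: 57.8
```

```bash
cat >> h.py <<'E'
def tray(path=None,box=None):
    "tray floor/rim plane from scene depth: white points near the held tray"
    f=grab_frame("scene");w=pts(f);px=f["pixels"];p,r=cur()
    hsv=cv2.cvtColor(px,cv2.COLOR_BGR2HSV)
    m=(hsv[...,1]<45)&(hsv[...,2]>85)&(np.hypot(w[...,0]-p[0],w[...,1]-p[1])<.21)&(abs(w[...,2]-p[2]+.01)<.06)
    n,L,st,_=cv2.connectedComponentsWithStats(m.astype(np.uint8));k=1+np.argmax(st[1:,4]);m=L==k
    if path: 
        o=px.copy();o[m]=o[m]//2+[0,100,0];cv2.imwrite(path,o)
    return w[m],p,r,px
def rim(q,nit=300,tol=.003):
    # RANSAC planes, near-horizontal
    g=np.random.default_rng(0);out=[];Q=q
    for _ in range(2):
        best=None
        for i in range(nit):
            a,b,c=Q[g.choice(len(Q),3,0)];n=np.cross(b-a,c-a);l=np.linalg.norm(n)
            if l<1e-7: continue
            n=n/l*np.sign(n[2]); 
            if n[2]<.85: continue
            k=abs((Q-a)@n)<tol
            if best is None or k.sum()>best.sum(): best=k
        c=Q[best].mean(0);n=np.linalg.svd(Q[best]-c,full_matrices=False)[2][2];n*=np.sign(n[2])
        out.append((best.sum(),n.round(3),c.round(4),Q[best]));Q=Q[~best]
    return out
E
python3 - <<'E'
from h import *
q,p,r,px=tray("pics/t1.png");print(len(q),p,q.min(0),q.max(0),state()["grasp_force"])
for o in rim(q):print(o[:3])
E
```

```text
1929 [ 0.5002044  -0.20977379  0.28560851] [ 0.47561405 -0.22650049  0.22292184] [ 0.64610807 -0.07632728  0.33001611] 57.84691934008151
(np.int64(441), array([0.107, 0.161, 0.981]), array([ 0.5769, -0.1539,  0.2709]))
(np.int64(337), array([0.079, 0.257, 0.963]), array([ 0.5489, -0.1475,  0.2379]))
```

View pics/t1.png

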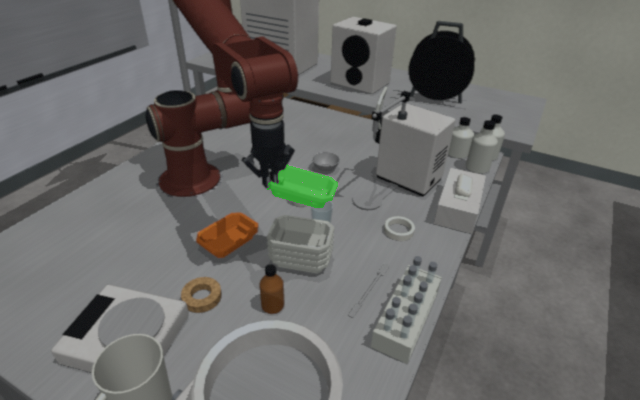

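```bash
python3 - <<'E'
from h import *
p,r=cur()
c=R.from_rotvec([.2,-.1,0]);y=R.from_rotvec([0,0,np.radians(16)])
T=(np.array([.545,-.06,.24]),y*c*r);go(T)
E
```

```text
trans cm [ -3.35 -15.26   4.59] rot [ 0.218 -0.041 -0.28 ]
```

Emit:
send_rows --steps '[{"translation": [-0.4,-1.7,0.5],"delta_rot": [0.024,-0.005,-0.03],"jaw": 0},{"translation": [-0.8,-3.8,1.1],"delta_rot": [0.055,-0.01,-0.07],"jaw": 0},{"translation": [-1.3,-6.1,1.8],"delta_rot": [0.087,-0.016,-0.11],"jaw": 0},{"translation": [-1.8,-8.4,2.5],"delta_rot": [0.12,-0.023,-0.154],"jaw": 0},{"translation": [-2.3,-10.7,3.2],"delta_rot": [0.153,-0.029,-0.196],"jaw": 0},{"translation": [-2.8,-13,3.9],"delta_rot": [0.185,-0.035,-0.238],"jaw": 0},{"translation": [-3.2,-14.5,4.4],"delta_rot": [0.207,-0.039,-0.266],"jaw": 0},{"translation": [-3.35,-15.26,4.6],"delta_rot": [0.218,-0.041,-0.28],"jaw": 0}]'

```text
time: 8.45
tool_pos: [0.5449, -0.0586, 0.2391]
tool_rot: [-0.113, 0.987, -0.113, 0.002]
contact_force: [-0.8, -0.8, -1.5]
gripper_width: 0.114
grasp_force: 57.8
```

Emit:
send_rows --steps '[{"translation": [0,0,0],"delta_rot": [0,0,0],"jaw": 0},{"translation": [0,0,0],"delta_rot": [0,0,0],"jaw": 0},{"translation": [0,0,0],"delta_rot": [0,0,0],"jaw": 0},{"translation": [0,0,0],"delta_rot": [0,0,0],"jaw": 0},{"translation": [0,0,0],"delta_rot": [0,0,0],"jaw": 0},{"translation": [0,0,0],"delta_rot": [0,0,0],"jaw": 0},{"translation": [0,0,0],"delta_rot": [0,0,0],"jaw": 0},{"translation": [0,0,0],"delta_rot": [0,0,0],"jaw": 0}]'

```text
time: 9.25
tool_pos: [0.5451, -0.0604, 0.2402]
tool_rot: [-0.112, 0.987, -0.114, 0.003]
contact_force: [-0.2, -0.1, -1.7]
gripper_width: 0.118
grasp_force: 57.8
```

```bash
python3 - <<'E'
from h import *
np.set_printoptions(precision=4,suppress=True)
q,p,r,px=tray();print(len(q),p,q.min(0),q.max(0),state()["joint_pos"])
for o in rim(q):print(o[:3],cv2.minAreaRect(o[3][:,:2].astype(np.float32)*1000))
w=pts(grab_frame("top"));k=(np.hypot(w[...,0]-p[0],w[...,1]-p[1])<.22)&(abs(w[...,2]-p[2]+.01)<.045)
Q=w[k];print(len(Q))
for o in rim(Q):print(o[:3],cv2.minAreaRect(o[3][:,:2].astype(np.float32)*1000))
x=np.vstack([px[60:340,140:460]]);cv2.imwrite("pics/g4.png",cv2.resize(x,None,fx=2,fy=2))
E
```

```text
1527 [ 0.5451 -0.0603  0.2402] [ 0.5173 -0.0722  0.2021] [0.6731 0.1014 0.2897] [-0.3534 -0.1201  1.8012  0.22    1.5094  1.4288]
(np.int64(376), array([ 0.014, -0.026,  1.   ]), array([0.6067, 0.0217, 0.2449])) ((588.823974609375, 19.36846923828125), (152.89013671875, 126.17023468017578), 31.370258331298828)
(np.int64(331), array([ 0.007, -0.01 ,  1.   ]), array([0.5744, 0.0251, 0.209 ])) ((580.9169921875, 16.036453247070312), (131.3727264404297, 92.2022705078125), 30.582063674926758)
2576
(np.int64(850), array([ 0.033, -0.054,  0.998]), array([0.5825, 0.0234, 0.2078])) ((580.7094116210938, 16.321990966796875), (131.7147216796875, 81.71224975585938), 31.865041732788086)
(np.int64(603), array([ 0.016, -0.034,  0.999]), array([0.5881, 0.0247, 0.2457])) ((582.0709228515625, 14.871315002441406), (170.1905517578125, 119.78551483154297), 31.719493865966797)
```

View pics/g4.png

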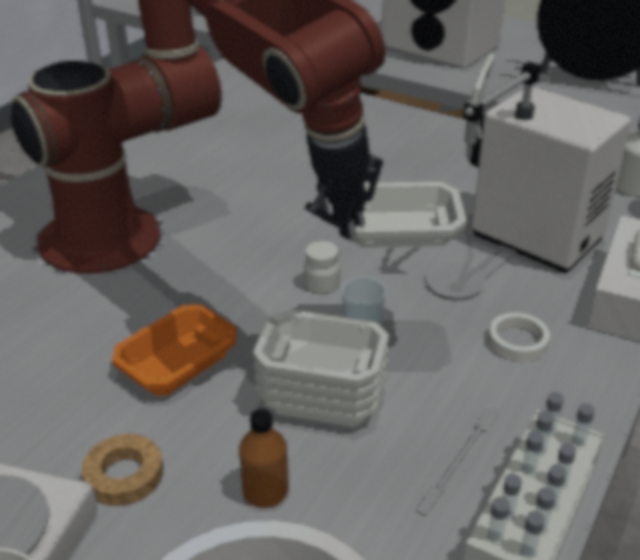

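The tray is now held level, at about (410,215) in this picture, and short of the pump. Next I'll lower it, then slide it under the nozzle.

```bash
python3 - <<'E'
from h import *
p,r=cur()
c=R.from_rotvec([-.03,-.015,0]);y=R.from_rotvec([0,0,np.radians(16)])
A=(np.array([.545,-.06,.19]),c*r);go(A);B=(np.array([.588,.105,.19]),y*c*r);go(B,A)
E
```

```text
trans cm [0.08 1.09 4.9 ] rot [-0.026  0.021 -0.004]
trans cm [  0.45 -16.71   3.35] rot [ 0.001 -0.055 -0.274]
```

Emit:
send_rows --steps '[{"translation": [0,0.2,0.9],"delta_rot": [-0.005,0.004,0],"jaw": 0},{"translation": [0,0.4,1.8],"delta_rot": [-0.01,0.008,0],"jaw": 0},{"translation": [0.05,0.6,2.7],"delta_rot": [-0.015,0.012,-0.002],"jaw": 0},{"translation": [0.06,0.8,3.6],"delta_rot": [-0.02,0.016,-0.003],"jaw": 0},{"translation": [0.08,1.0,4.5],"delta_rot": [-0.024,0.019,-0.004],"jaw": 0},{"translation": [0.08,1.1,4.9],"delta_rot": [-0.026,0.021,-0.004],"jaw": 0},{"translation": [0.08,1.1,4.9],"delta_rot": [-0.026,0.021,-0.004],"jaw": 0},{"translation": [0.08,1.1,4.9],"delta_rot": [-0.026,0.021,-0.004],"jaw": 0}]'

```text
time: 10.15
tool_pos: [0.5452, -0.0602, 0.1902]
tool_rot: [-0.098, 0.989, -0.113, 0.013]
contact_force: [-0.1, -0.1, -1.7]
gripper_width: 0.113
grasp_force: 57.7
```

Emit:
send_rows --steps '[{"translation": [0.03,-1.2,0.24],"delta_rot": [0,-0.004,-0.02],"jaw": 0},{"translation": [0.07,-2.5,0.5],"delta_rot": [0,-0.008,-0.041],"jaw": 0},{"translation": [0.1,-3.8,0.76],"delta_rot": [0,-0.012,-0.062],"jaw": 0},{"translation": [0.14,-5.1,1.02],"delta_rot": [0,-0.017,-0.084],"jaw": 0},{"translation": [0.17,-6.4,1.28],"delta_rot": [0,-0.021,-0.105],"jaw": 0},{"translation": [0.2,-7.6,1.52],"delta_rot": [0,-0.025,-0.125],"jaw": 0},{"translation": [0.23,-8.4,1.68],"delta_rot": [0,-0.028,-0.138],"jaw": 0},{"translation": [0.23,-8.4,1.68],"delta_rot": [0,-0.028,-0.138],"jaw": 0}]'

```text
time: 10.95
tool_pos: [0.5668, 0.0239, 0.19]
tool_rot: [-0.098, 0.994, -0.043, 0.005]
contact_force: [0.2, -0.1, -1.5]
gripper_width: 0.115
grasp_force: 57.7
```

```bash
python3 - <<'E'
from h import *
np.set_printoptions(precision=4,suppress=True)
q,p,r,px=tray();print(len(q),p,state()["contact_force"])
for o in rim(q):print(o[:3],cv2.minAreaRect(o[3][:,:2].astype(np.float32)*1000))
w=pts(grab_frame("top"));k=(np.hypot(w[...,0]-p[0],w[...,1]-p[1])<.2)&(abs(w[...,2]-p[2]+.01)<.045)
Q=w[k];print(len(Q))
for o in rim(Q):print(o[:3],cv2.minAreaRect(o[3][:,:2].astype(np.float32)*1000))
E
```

```text
1205 [0.5667 0.0233 0.1899] [-0.6412  0.3434 -0.9947]
(np.int64(243), array([-0.009, -0.009,  1.   ]), array([0.6203, 0.1045, 0.1937])) ((598.6856689453125, 108.1025390625), (153.78335571289062, 127.06900787353516), 39.71848678588867)
(np.int64(253), array([-0.013, -0.002,  1.   ]), array([0.5894, 0.1171, 0.1565])) ((588.002685546875, 100.87944030761719), (123.85504913330078, 90.03777313232422), 40.108028411865234)
2110
(np.int64(789), array([-0.011, -0.001,  1.   ]), array([0.5945, 0.111 , 0.1559])) ((592.6920166015625, 103.39913940429688), (132.15530395507812, 83.60198974609375), 40.583614349365234)
(np.int64(440), array([-0.001, -0.004,  1.   ]), array([0.6018, 0.1288, 0.1923])) ((592.689208984375, 103.35527038574219), (169.26828002929688, 119.674072265625), 39.564945220947266)
```

```bash
python3 - <<'E'
from h import *
p,r=cur();y=R.from_rotvec([0,0,np.radians(8)])
m=np.array([.5927,.1034,p[2]]);go((np.array([.603,.187,p[2]])-y.apply(m-p),y*r))
E
```

```text
trans cm [ 1.46 -8.07  1.61] rot [ 0.    -0.027 -0.137]
```

Emit:
send_rows --steps '[{"translation": [0.18,-1.0,0.2],"delta_rot": [0,-0.003,-0.017],"jaw": 0},{"translation": [0.4,-2.2,0.44],"delta_rot": [0,-0.007,-0.037],"jaw": 0},{"translation": [0.6,-3.4,0.68],"delta_rot": [0,-0.011,-0.058],"jaw": 0},{"translation": [0.83,-4.6,0.92],"delta_rot": [0,-0.015,-0.078],"jaw": 0},{"translation": [1.05,-5.8,1.16],"delta_rot": [0,-0.02,-0.098],"jaw": 0},{"translation": [1.25,-6.9,1.38],"delta_rot": [0,-0.023,-0.117],"jaw": 0},{"translation": [1.4,-7.7,1.54],"delta_rot": [0,-0.026,-0.13],"jaw": 0},{"translation": [1.46,-8.07,1.61],"delta_rot": [0,-0.027,-0.137],"jaw": 0}]'

```text
time: 11.85
tool_pos: [0.5886, 0.1045, 0.19]
tool_rot: [-0.098, 0.995, 0.027, -0.002]
contact_force: [0.4, -0.7, -1.4]
gripper_width: 0.113
grasp_force: 57.7
```

Emit:
send_rows --steps '[{"translation": [0,0,0],"delta_rot": [0,0,0],"jaw": 0},{"translation": [0,0,0],"delta_rot": [0,0,0],"jaw": 0},{"translation": [0,0,0],"delta_rot": [0,0,0],"jaw": 0},{"translation": [0,0,0],"delta_rot": [0,0,0],"jaw": 0},{"translation": [0,0,0],"delta_rot": [0,0,0],"jaw": 0},{"translation": [0,0,0],"delta_rot": [0,0,0],"jaw": 0},{"translation": [0,0,0],"delta_rot": [0,0,0],"jaw": 0},{"translation": [0,0,0],"delta_rot": [0,0,0],"jaw": 0}]'

```text
time: 12.65
tool_pos: [0.5884, 0.1034, 0.1901]
tool_rot: [-0.098, 0.995, 0.026, -0.001]
contact_force: [-0.2, 0.2, -2.1]
gripper_width: 0.118
grasp_force: 57.7
```

```bash
python3 - <<'E'
from h import *
np.set_printoptions(precision=4,suppress=True)
q,p,r,px=tray();print(len(q),p,state()["contact_force"])
for o in rim(q):print(o[:3],cv2.minAreaRect(o[3][:,:2].astype(np.float32)*1000))
f=grab_frame("top");w=pts(f);k=(np.hypot(w[...,0]-p[0],w[...,1]-p[1])<.2)&(abs(w[...,2]-p[2]+.01)<.045)
Q=w[k];print(len(Q))
for o in rim(Q):print(o[:3],cv2.minAreaRect(o[3][:,:2].astype(np.float32)*1000))
cv2.imwrite("pics/g5.png",np.hstack([cv2.resize(x,(400,400),interpolation=cv2.INTER_CUBIC) for x in(px[60:220,300:460],f["pixels"][90:250,180:340])]))
E
```

```text
999 [0.5884 0.1035 0.1901] [ 0.5124  0.1225 -1.618 ]
(np.int64(228), array([ 0.006, -0.001,  1.   ]), array([0.6368, 0.1975, 0.1935])) ((608.158447265625, 193.29837036132812), (152.2803497314453, 128.65924072265625), 45.587032318115234)
(np.int64(200), array([-0.024,  0.017,  1.   ]), array([0.6033, 0.1993, 0.157 ])) ((598.163818359375, 182.0183868408203), (122.53816223144531, 91.3365707397461), 46.877708435058594)
1737
(np.int64(597), array([-0.011, -0.048,  0.999]), array([0.6062, 0.1974, 0.1559])) ((606.358642578125, 189.33279418945312), (123.82691192626953, 83.72196960449219), 48.5977668762207)
(np.int64(401), array([-0.001,  0.003,  1.   ]), array([0.607 , 0.2098, 0.1928])) ((601.9317626953125, 187.58474731445312), (171.85983276367188, 119.49332427978516), 44.71684265136719)
```

View pics/g5.png

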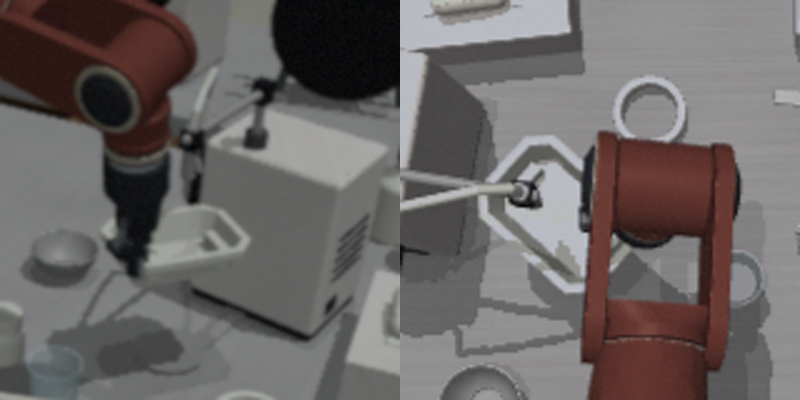

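In the last picture the tray sits level, its mouth under the nozzle head at about (525,190) in the top view. The arm is clear of the pump. Tray middle measures (0.602, 0.188) against the nozzle at (0.605, 0.195), and the tip is about 47 mm above the rim.

```bash
python3 -c "
from plant import *
print(job_done())"
```

```text
the job is handed in; nothing more can be done
None
```

I peeled the top tray off by its corner c and handed the job in with the tray held level, its middle about 8 mm from the nozzle axis and its rim about 47 mm below the tip. The other four trays were still standing in the last view of them, and no verdict came back on hand-in.

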